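# Empty the scrap-phone tray through its drop gate

## Robot

A 6-joint arm with a two-finger parallel gripper is mounted at the origin on the work surface. World frame = base frame: x ahead of the robot, y to its left, z up, the work surface at z = 0. Lengths are in m, angles in rad, forces in N, time in s.
With the tool pointing down it reaches from about 0.35 to 0.85 m from the base axis. Payload 8.1 kg.
Tool frame: the origin (TCP) lies midway between the tips of the shut fingers; the grasp point (between the pads) lies 19 mm behind it; z points along the fingers, y is the line along which they close (so a half turn about z gives the same grasp; the last joint's range is limited). The gripper opens to 93 mm and grips with 3 to 60 N. Pads are 15 mm wide; open, the fingers measure 128 mm over their backs; the gripper's body (75 mm by 188 mm) begins 65 mm behind the grasp point.
Start: joints at [1.164, 0.13, 1.488, -0, 1.523, -0.085], TCP at [0.19, 0.569, 0.219] pointing down, gripper open.
Joint ranges: [-2.96, 2.96], [-0.89, 2.26], [0.02, 2.5], [-1.34, 4.48], [0, 2.73], [-2.66, 2.66]. Speed limits (rad/s): [2.39, 2.39, 2.79, 3.14, 3.14, 3.14].

## Interface

Orientations are given as a rotation vector (axis times angle).
In Python, from plant import robot, cams gives the robot as it stands. The module is installed in compiled form; this text tells all that it offers.
- The arm moves only by the tool play_rows, never from a script. Its arguments are lists of equal length, an entry for each row: "slide": the shift along the tool's x, y, z scaled (see below), a list of three; "twist": the turn, a rotation vector about the tool's x, y, z scaled (see below), a list of three. A call has exactly 8 rows; each row shifts and turns the commanded pose from where the row before left it, along the tool's axes as they then stand; what a row does not reach is not made up. The controller multiplies each number of a shift by 25 cm and each number of a turn by 60 degrees. A row lasts 1/10 s, in which the tool goes at most 50 mm and 8.59 degrees, less where a joint would pass 70% of its speed; a pose out of reach is approached as far as the arm can. A call with a number of a shift or a turn outside -1 to 1 is refused whole. A call with a gripper value outside its range is refused whole. "fingers" is the closure, from -1 (fully open) to 1 (shut), set as the call begins (left out, the last holds). The fingers move at their own pace and stop on an object; "force" is the grip in N (left out, the last holds). Time passes only in rows, so rows that do not move let the fingers close, or fill a call up. It gives the time, the measured TCP pose, the force, the opening and the grip force at its end, in the units of the state.
- robot.read_state(): the state, without advancing time (a new reading comes with each control period).
- cams.read_camera(name): name is "scene" or "top" or "wrist"; returns (picture, depth): 400x640x3 uint8, red, green, blue; 400x640 float32, m along the optical axis (not along the pixel's ray), 0 where there is no reading.
- cams.get_calibration(name): a dict with "fx", "fy", "cx", "cy" (pixels), "world_from_camera" (4x4, takes a point from camera to world coordinates). Camera axes: x right, y down, z forward; pixel columns grow to the right and rows downward; lengths in m; the calibration is good to about 2 mm. A picture is of the moment at which its call begins: read the wrist's pose just before it. get_calibration takes no time and is no camera call; for the wrist camera it gives the pose at the moment of the call.
- robot.close_job(): hands the job in; it is judged then, once.
The state is a dict: "t": time; "q": joint angles; "dq": joint speeds; "joint_torque": joint torques, N m; "tool_pos": TCP position; "orientation": TCP orientation; "force": force on the tool from outside, world axes, zero at the start; "wrist_torque": the same for the moment, N m; "opening": finger opening in m; "gripper_force": force on a finger pad.
Only numpy, scipy, OpenCV 4.12 (cv2) and the standard library are available. Lean on these libraries where they do the work, as an engineer would, in place of code of your own. Each camera call takes 0.05 s, during which the arm holds its last target. There are 200 camera calls.

## Task

Empty the yellow tray of broken phones into the grey scrap bin: with the tray still standing on its blue mat, fold its red end gate all the way down, then take the tray by its handle, carry it level to the bin and, with the gate's edge low over the bin, tip it gate end first so that all three phones slide out over the gate into the bin. Then set the empty tray gently back down, flat on the mat, and let go. There is broken glass, so do not touch the phones with the gripper, and do not disturb the bin, the bottle, the screwdriver or the clear dish.

Things in the scene. Friction and masses are not known exactly. Their poses are not given: they have to be found in the camera images.
- tray: Loose yellow plastic tray, 224 (x) x 108 (y) mm, 320 g, on 6 mm rubber feet. Origin: centre of its underside, level with the feet; x points to the red gate end (at the start roughly to -y, towards the bin), z up. Floor top at z = 10 mm; 4 mm walls to z = 60 mm, rim 62 mm; inside 212 x 100 mm. Closed at x = -112 mm, gate at x = +112 mm. Loaded about 0.8 kg, centred near its middle.
- handle (a point): Centre of the tray's black grip bar, 125 mm straight above the tray's origin. The flat-sided bar is 22 mm wide along the tray's x, 26 mm tall and runs 100 mm along the tray's y between two yellow straps 28 mm wide: grasp it from above, fingers closing along the tray's x. Below it there is free space, 75 mm, down to the phones.
- hinge (a point): Middle of the gate's hinge line, at tray x = 112 mm, y = 0, z = 10 mm (level with the top of the tray floor); the hinge line runs along the tray's y.
- gate (a joint): Angle of the red end gate: 0 upright (shut; it starts 0 to 0.12 rad ajar), growing as its top swings outward and down; stop at 1.57 rad, where it lies level as a tongue carrying on the tray floor. Plate 99 mm wide, 4 mm thick, no latch. Stiff hinge (0.06 N m): it stays where it is left; about 2 N outward at its top, from inside, moves it without dragging the tray.
- gate_edge (a point): Middle of the gate's free edge, on its inner face, 53 mm from the hinge line: the top of the gate when shut (tray z = 63 mm), the outer end of the tongue when down (tray x = 165 mm, z = 10 mm).
- mat: Light blue flat work mat, 260 (x) x 340 (y) x 2 mm, fixed to the bench. Origin: centre of its underside, on the bench. The tray stands on it.
- scrap_bin: Open grey plastic bin, 190 mm (x) x 250 mm (y) x 90 mm high outside, walls and floor 5 mm, a light lip 6 mm out around the rim, green label patches on the two long sides; 1.6 kg, standing loose on the bench. Origin: centre of its underside; z up.
- phone_black: Broken handset with a black body, a closed flat slab 142 x 70 x 9 mm with cracked black glass on its upper face, about 140 g (this varies). Origin: centre of its underside; x along its length, z up through the screen. It starts at the bottom of the pile of three, which lies along the tray at its closed end, about 45 mm clear of the gate. Phones start to slide at a tray tilt of 20 to 32 degrees.
- phone_blue: Broken handset with a blue body, a closed flat slab 142 x 70 x 9 mm with cracked black glass on its upper face, about 140 g (this varies). Origin: centre of its underside; x along its length, z up through the screen. It starts in the middle of the pile.
- phone_white: Broken handset with a white body, a closed flat slab 142 x 70 x 9 mm with cracked black glass on its upper face, about 140 g (this varies). Origin: centre of its underside; x along its length, z up through the screen. It starts on top of the pile, its top face about 37 mm above the tray's origin.
- bottle: Bystander: white plastic bottle with a red cap, 48 mm diameter, 125 mm tall, standing on the bench beyond the work. Origin: centre of its underside.
- screwdriver: Bystander: screwdriver 170 mm long lying on the bench beyond the mat. Origin: under its middle; x along it.
- dish: Bystander: clear shallow dish 100 x 170 x 22 mm with an opened phone in it, on the bench to the right of the bin. Origin: centre of its underside; y along its length.
Things that resemble listed ones, but are neither listed nor needed, are in the scene too. Leave any orange look-alike of the phone_white alone.

How it is judged:
On the way, in this order (a step that is already met when the one before it is completed fails the run):
1. the gate is folded down (past 1.4 rad) while the tray stands flat on the mat with all three phones in it (value of joint gate above 1.4 rad and angle between tray's own z axis and vertical below 0.1 rad and height (world z) of tray below 0.012 m and horizontal distance between tray and mat below 0.11 m and x of each of phone_black, phone_blue, phone_white in the frame of tray below 0.06 m and z of phone_black in the frame of tray between 0 and 0.05 m and z of phone_blue in the frame of tray between 0 and 0.05 m and z of phone_white in the frame of tray between 0 and 0.05 m), for 0.2 s.
2. the tray is tipped gate end down by more than 17 degrees, gate down, with the edge of the gate over the bin (angle between tray's own x axis and vertical above 1.8708 rad and value of joint gate above 1.2 rad and x of gate_edge in the frame of scrap_bin between -0.095 and 0.095 m and y of gate_edge in the frame of scrap_bin between -0.125 and 0.125 m), for 0.1 s.
At the end, for the whole second after the job is handed in: All three phones lie still inside the bin (centres within its walls and below 85 mm above its underside); the tray stands flat (within 0.1 rad) and still on the mat, its origin within 110 mm of the mat's centre, released (x of phone_black in the frame of scrap_bin between -0.095 and 0.095 m and y of phone_black in the frame of scrap_bin between -0.125 and 0.125 m and z of each of phone_black, phone_blue, phone_white in the frame of scrap_bin below 0.085 m and linear speed of each of phone_black, phone_blue, phone_white below 0.03 m/s and x of phone_blue in the frame of scrap_bin between -0.095 and 0.095 m and y of phone_blue in the frame of scrap_bin between -0.125 and 0.125 m and x of phone_white in the frame of scrap_bin between -0.095 and 0.095 m and y of phone_white in the frame of scrap_bin between -0.125 and 0.125 m and angle between tray's own z axis and vertical below 0.1 rad and height (world z) of tray below 0.012 m and horizontal distance between tray and mat below 0.11 m and linear speed of tray below 0.02 m/s and contact force between the fingers and tray below 0.1 N); the robot touches nothing.
It fails at once if the tray is tipped more than 20 degrees sideways, towards its closed end, or gate end down while the gate is not down (below 1.2 rad) ((angle between tray's own x axis and vertical above 1.9208 rad and value of joint gate below 1.2 rad) or angle between tray's own x axis and vertical below 1.2208 rad or angle between tray's own y axis and vertical below 1.2208 rad or angle between tray's own y axis and vertical above 1.9208 rad).
It fails at once if the gripper or arm touches a phone (over 2 N) (contact force between any of the fingers, the arm and phone_black above 2 N or contact force between any of the fingers, the arm and phone_blue above 2 N or contact force between any of the fingers, the arm and phone_white above 2 N).
It fails at once if the bin is shifted by more than 40 mm, or the bottle, screwdriver or dish by more than 30 mm (distance of scrap_bin from where it was at the start of the episode above 0.04 m or distance of any of bottle, screwdriver, dish from where it was at the start of the episode above 0.03 m).
It fails at once if the tray is dropped or slammed (let go and moving faster than 0.35 m/s, or bearing on the mat with over 120 N) (contact force between tray and mat above 120 N or (linear speed of tray above 0.35 m/s and contact force between the fingers and tray below 0.1 N)).
It fails at once if the tray is tipped more than 20 degrees with a phone still in it and the gate's edge more than 200 mm above the bench (110 mm above the bin's rim) (angle between tray's own x axis and vertical above 1.9208 rad and height (world z) of gate_edge above 0.2 m and height (world z) of any of phone_black, phone_blue, phone_white above 0.12 m).
It also fails if it takes over 62 s, if anything falls off the work surface, if the arm or the gripper's body presses on something with over 40 N, if the wrist force passes 120 N, or if a joint passes its speed limit or range.

## Working session

There is one attempt and no reset: what is moved stays moved. The work goes in short steps, Python scripts to look and compute and a tool call to move; the robot and the scene stay as the last step left them, time stands still between calls to the robot, and variables do not carry over. Pictures are saved under pics/ and viewed, at most 10 in all, crops included, and the job is handed in when it is done.

Besides the shell and the picture viewer there is one more tool, called after ">>>" as name(argument=value, ...) on one line, values as JSON. play_rows: Moves the arm, as the interface text tells. Shifts and turns lie within -1 to 1; 1 stands for 25 cm of shift or 60 degrees of turn. Its arguments: {"type":"object","properties":{"slide":{"type":"array"},"twist":{"type":"array"},"fingers":{"type":"number"},"force":{"type":"number"}},"required":["slide","twist"]}

```bash
mkdir -p pics
cat > h.py <<'E'
import numpy as np, cv2
from plant import robot, cams
from scipy.spatial.transform import Rotation as R
def pts(name):
    im,d=cams.read_camera(name); c=cams.get_calibration(name)
    v,u=np.mgrid[:400,:640]
    P=np.stack([(u-c['cx'])/c['fx']*d,(v-c['cy'])/c['fy']*d,d],-1)
    T=np.array(c['world_from_camera']); W=P@T[:3,:3].T+T[:3,3]
    W[d==0]=np.nan
    return im,W
def save(n,im,s=1):
    cv2.imwrite('pics/'+n+'.png',cv2.resize(im[:,:,::-1],None,fx=s,fy=s))
E
python3 - <<'E'
from h import *
s=robot.read_state(); print({k:np.round(v,3) for k,v in s.items()})
print(R.from_rotvec(s['orientation']).as_matrix().round(3))
a,W=pts('top'); save('top',a); np.savez('top.npz',a=a,W=W)
b,W2=pts('scene'); save('scene',b); np.savez('scene.npz',a=b,W=W2)
for n in('top','scene'):print(cams.get_calibration(n))
E
```

```text
{'t': np.float64(0.0), 'q': array([ 1.164,  0.131,  1.489,  0.   ,  1.523, -0.085]), 'dq': array([-0.   ,  0.001, -0.001,  0.002,  0.   , -0.001]), 'joint_torque': array([-1.0000e-03, -5.5979e+01, -4.9180e+01,  7.7000e-02,  3.4000e-02,
       -0.0000e+00]), 'tool_pos': array([0.19 , 0.569, 0.218]), 'orientation': array([-5.030e-01, -3.101e+00,  3.000e-03]), 'force': array([0.115, 0.207, 0.994]), 'wrist_torque': array([ 0.013, -0.001,  0.017]), 'gripper_force': np.float64(0.0), 'opening': np.float64(0.093)}
[[-0.949  0.316 -0.001]
 [ 0.316  0.949 -0.002]
 [ 0.    -0.002 -1.   ]]
{'fx': 382.72919149083384, 'fy': 382.72919149083384, 'cx': 315.7869113986641, 'cy': 197.13737517553088, 'world_from_camera': array([[-0.00974297, -0.99422587,  0.1068644 ,  0.39789149],
       [-0.99985099,  0.01120916,  0.01312806, -0.02357812],
       [-0.01425012, -0.10672057, -0.99418693,  1.25861146],
       [ 0.        ,  0.        ,  0.        ,  1.        ]])}
{'fx': 452.78298320815213, 'fy': 452.78298320815213, 'cx': 321.20582743988854, 'cy': 190.4419553805046, 'world_from_camera': array([[-0.68501933,  0.55005684, -0.47768817,  1.19135702],
       [ 0.72850487,  0.52205607, -0.44355171,  0.61626462],
       [ 0.00540135, -0.65183965, -0.75833759,  1.15416445],
       [ 0.        ,  0.        ,  0.        ,  1.        ]])}
```

View pics/top.png

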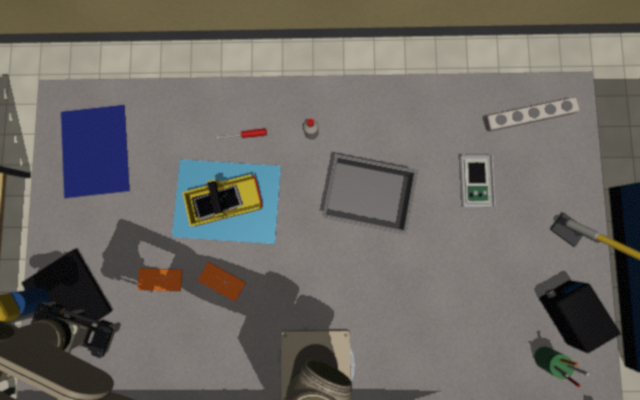

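View pics/scene.png

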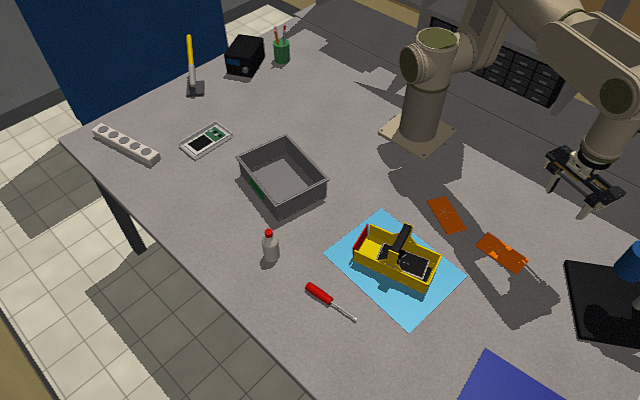

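The top view shows the tray at about (223,200), its handle at (215,195) and its gate on the right at (258,188). The mat is centred near (228,201) and the bin near (368,190). The scene view agrees, and the gate is at the upper left of the tray. Next I'll measure these points.

Run:
```python
from h import *
def rect(P): 
    r=cv2.minAreaRect(P[:,:2].astype(np.float32)*1000); return np.round(r[0],1),np.round(r[1],1),round(r[2],1)
for n in('top','scene'):
    z=np.load(n+'.npz'); a=z['a'];W=z['W']; h=cv2.cvtColor(a,cv2.COLOR_RGB2HSV); H,S,V=[h[:,:,i].astype(int) for i in range(3)]
    X,Y,Z=W[...,0],W[...,1],W[...,2]
    reg=(X>0.2)&(X<0.75)&(Y>0.05)&(Y<0.5)
    g=lambda m:W[m&np.isfinite(Z)]
    mat=g(reg&(H>90)&(H<105)&(S>80)&(Z<0.012)); print(n,'mat',len(mat),rect(mat),np.median(mat[:,2]))
    y=g(reg&(H>22)&(H<35)&(S>120)&(Z<.068)&(Z>0.05)); print('yellow rim',len(y),rect(y),y[:,2].max())
    y2=g(reg&(H>22)&(H<35)&(S>120)&(Z>.07)); print('strap',len(y2),y2.mean(0).round(4))
    bar=g(reg&(Z>.115)&(Z<.15)&(V<90)&(X<.65)); print('bar',len(bar),rect(bar),np.median(bar,0).round(4),bar[:,2].max().round(4))
    red=g((X<.52)&reg&((H<6)|(H>172))&(S>130)&(Z>.01)&(Z<.075)&(Y<.3)); print('red',len(red),rect(red),red.mean(0).round(4), red[red[:,2]>.055].mean(0))
    b=g((Y>-.35)&(Y<0.02)&(X>.2)&(X<.65)&(Z>.075)&(Z<.1)&(S<60)); print('bin rim',len(b),rect(b),b.mean(0).round(4),np.median(b[:,2]))
```

```text
top mat 4946 (array([525. , 289.5]), array([339.9, 259. ]), 85.6) 0.002547283585566218
yellow rim 317 (array([520.5, 293. ]), array([112.7, 223.9]), 14.0) 0.06798208639077186
strap 123 [0.5102 0.2859 0.1106]
bar 302 (array([521.3, 291.7]), array([106.1,  24.9]), 13.9) [0.5218 0.2907 0.1399] 0.1455
red 2 (array([510.3, 168.1]), array([6.4, 0. ]), -146.0) [0.5103 0.1681 0.0408] [nan nan nan]
bin rim 1113 (array([ 533.4, -173.9]), array([262.6, 203.3]), 77.7) [ 0.5321 -0.1802  0.0885] 0.08900433885726766
scene mat 5147 (array([525.1, 290.8]), array([343. , 264.1]), 85.8) 0.0002948719300090996
yellow rim 552 (array([522.2, 296. ]), array([118., 224.]), 14.9) 0.06773990911605243
strap 243 [0.5497 0.3042 0.1031]
bar 277 (array([524.5, 295.6]), array([104.8,  24.7]), 16.2) [0.5258 0.2969 0.138 ] 0.1431
red 16 (array([512.5, 232.7]), array([ 14.4, 130.3]), 0.1) [0.5141 0.1805 0.0473] [0.51426363 0.17136386 0.06227467]
bin rim 923 (array([ 534.6, -170.3]), array([267.9, 205.7]), 77.6) [ 0.533  -0.1688  0.0852] 0.08572852793390173<stdin>:13: RuntimeWarning: Mean of empty slice.
  ret = um.true_divide(
```

>>> play_rows(slide=[[0,0,0],[0,0,0],[0,0,0],[0,0,0],[0,0,0],[0,0,0],[0,0,0],[0,0,0]], twist=[[0,0,0.136],[0,0,0.136],[0,0,0.136],[0,0,0.136],[0,0,0.136],[0,0,0.136],[0,0,0.136],[0,0,0]], fingers=1, force=30)

```text
t: 0.9
tool_pos: [0.1896, 0.5689, 0.2181]
orientation: [1.927, 2.481, -0.002]
force: [0.1, -0.2, 0.6]
opening: 0.0337
gripper_force: 0.0
```

>>> play_rows(slide=[[-0.147,0.084,0],[-0.147,0.084,0],[-0.147,0.084,0],[-0.147,0.084,0],[-0.147,0.084,0],[-0.147,0.084,0],[-0.147,0.084,0],[-0.147,0.084,0]], twist=[[0,0,0],[0,0,0],[0,0,0],[0,0,0],[0,0,0],[0,0,0],[0,0,0],[0,0,0]])

```text
t: 1.7
tool_pos: [0.4266, 0.3249, 0.2185]
orientation: [-1.918, -2.488, 0.0]
force: [0.9, 0.3, -0.5]
opening: 0.0004
gripper_force: 0.0
```

>>> play_rows(slide=[[-0.147,0.084,0],[-0.147,0.084,0],[-0.147,0.084,0],[-0.147,0.084,0],[0,0,0],[0,0,0],[0,0,0],[0,0,0]], twist=[[0,0,0],[0,0,0],[0,0,0],[0,0,0],[0,0,0],[0,0,0],[0,0,0],[0,0,0]])

```text
t: 2.5
tool_pos: [0.543, 0.2061, 0.2186]
orientation: [-1.921, -2.485, -0.0]
force: [-0.3, -0.4, 0.6]
opening: 0.0002
gripper_force: 0.0
```

```bash
cat > to.py <<'E'
# usage: in-code: go(target pos, target R) prints units in current tool frame
from h import *
def st():
    s=robot.read_state(); return s,np.array(s['tool_pos']),R.from_rotvec(s['orientation']).as_matrix()
def go(p,M=None):
    s,p0,R0=st(); d=R0.T@(np.array(p)-p0)/.25; w=np.zeros(3) if M is None else R.from_matrix(R0.T@M).as_rotvec()/np.radians(60)
    print('slide',d.round(3),'twist',w.round(3)); return d,w
E
python3 - <<'E'
from to import *
s,p,M=st(); print(s['t'],p.round(4),M.round(3),s['q'].round(2))
a,W=pts('wrist'); save('w1',a); np.savez('w1.npz',a=a,W=W)
h=cv2.cvtColor(a,cv2.COLOR_RGB2HSV); H,S=h[...,0].astype(int),h[...,1]
m=((H<6)|(H>172))&(S>120)&np.isfinite(W[...,2])&(W[...,2]<.08)
print(m.sum()); q=W[m]; t=q[q[:,2]>.045]
print(cv2.minAreaRect(t[:,:2].astype(np.float32)*1000), t.mean(0), t.max(0),t.min(0))
y=(H>22)&(H<35)&(S>120)&(W[...,2]<.068)&(W[...,2]>.055); q=W[y]; print(cv2.minAreaRect(q[:,:2].astype(np.float32)*1000),q[:,2].max())
E
```

```text
2.5 [0.543  0.2061 0.2186] [[-0.252  0.968 -0.   ]
 [ 0.968  0.252  0.   ]
 [ 0.    -0.    -1.   ]] [0.27 0.08 1.54 0.   1.52 0.02]
3316
((551.458740234375, 180.21536254882812), (96.52139282226562, 6.170570373535156), 13.841225624084473) [0.55070524 0.18086342 0.05787728] [0.59895336 0.19415188 0.06611758] [0.50426746 0.16606436 0.04503231]
((527.0812377929688, 277.2625732421875), (111.843994140625, 181.3925323486328), 14.328021049499512) 0.06798181584720892
```

View pics/w1.png

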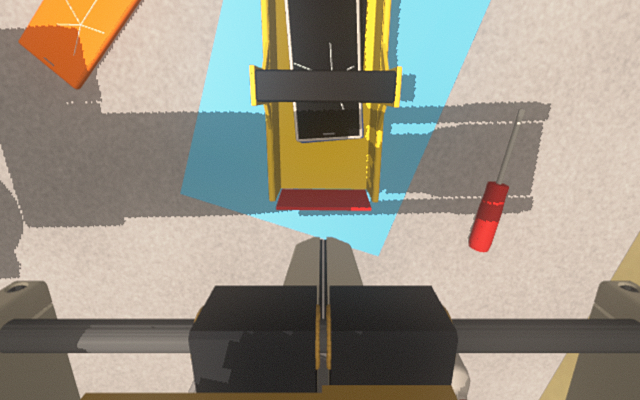

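The wrist view shows the gate's top at about (322,195), the white phone's near end at (328,140), and the shut fingers below the gate. Before going down I'll check that the wrist camera clears the handle.

Run:
```python
from to import *
s,p,M=st(); T=np.array(cams.get_calibration('wrist')['world_from_camera']); print((M.T@(T[:3,3]-p)).round(3))
```

```text
[ 0.086  0.    -0.166]
```

>>> play_rows(slide=[[0,0,0.12],[0,0,0.12],[0,0,0.12],[0,0,0.12],[0,0,0.12],[0,0,0.06],[0,0,0],[0,0,0]], twist=[[0,0,0],[0,0,0],[0,0,0],[0,0,0],[0,0,0],[0,0,0],[0,0,0],[0,0,0]])

```text
t: 3.35
tool_pos: [0.5442, 0.2055, 0.0547]
orientation: [1.923, 2.483, 0.001]
force: [-0.2, -0.2, 1.4]
opening: 0.0007
gripper_force: 0.0
```

>>> play_rows(slide=[[-0.047,0,0.008],[-0.047,0,0.008],[-0.047,0,0.008],[-0.022,0,0.02],[-0.022,0,0.02],[-0.022,0,0.02],[-0.012,0,0.025],[0,0,0]], twist=[[0,0,0],[0,0,0],[0,0,0],[0,0,0],[0,0,0],[0,0,0],[0,0,0],[0,0,0]])

```text
t: 4.15
tool_pos: [0.5565, 0.1513, 0.0249]
orientation: [-1.924, -2.482, 0.003]
force: [-1.0, 1.0, 0.1]
opening: 0.0005
gripper_force: 0.0
```

>>> play_rows(slide=[[-0.008,0,0.012],[-0.004,0,0.012],[0,0,0.012],[0,0,0.012],[0,0,0.004],[0,0,0],[0,0,0],[0,0,0]], twist=[[0,0,0],[0,0,0],[0,0,0],[0,0,0],[0,0,0],[0,0,0],[0,0,0],[0,0,0]])

```text
t: 4.95
tool_pos: [0.5581, 0.1491, 0.0134]
orientation: [-1.924, -2.483, 0.0]
force: [0.2, 0.0, -0.3]
opening: 0.0006
gripper_force: 0.0
```

>>> play_rows(slide=[[0,0,0.005],[0,0,0.005],[0,0,0.004],[0,0,0],[0,0,0],[0,0,0],[0,0,0],[0,0,0]], twist=[[0,0,0],[0,0,0],[0,0,0],[0,0,0],[0,0,0],[0,0,0],[0,0,0],[0,0,0]])

```text
t: 5.75
tool_pos: [0.5585, 0.1492, 0.0118]
orientation: [1.924, 2.483, 0.0]
force: [-7.3, -1.6, 17.7]
opening: 0.0006
gripper_force: 8.5
```

Contact at 17.7 N suggests the gate is at its stop. I'll lift off and look.

>>> play_rows(slide=[[0,0,-0.03],[0,0,-0.13],[0,0,-0.19],[0,0,-0.19],[0,0,-0.19],[0,0,-0.07],[0,0,0],[0,0,0]], twist=[[0,0,0],[0,0,0],[0,0,0],[0,0,0],[0,0,0],[0,0,0],[0,0,0],[0,0,0]])

```text
t: 6.55
tool_pos: [0.5581, 0.1491, 0.2094]
orientation: [1.924, 2.483, 0.0]
force: [0.3, -0.4, -0.5]
opening: 0.0005
gripper_force: 0.0
```

Run:
```python
from to import *
s,p,M=st(); print(s['t'],p.round(4))
a,W=pts('wrist'); save('w2',a)
h=cv2.cvtColor(a,cv2.COLOR_RGB2HSV); H,S,V=[h[...,i].astype(int) for i in range(3)]; Z=W[...,2]
m=((H<6)|(H>172))&(S>120)&(Z<.08)&(np.hypot(W[...,0]-.56,W[...,1]-.16)<.09)
q=W[m]; print(len(q),cv2.minAreaRect(q[:,:2].astype(np.float32)*1000),q[:,2].min(),np.percentile(q[:,2],[5,50,95]))
y=(H>22)&(H<35)&(S>120)&(Z<.068)&(Z>.055); q=W[y]; print(cv2.minAreaRect(q[:,:2].astype(np.float32)*1000))
b=(Z>.13)&(Z<.15)&(V<90)&(np.hypot(W[...,0]-.52,W[...,1]-.29)<.09); q=W[b]; print(len(q),cv2.minAreaRect(q[:,:2].astype(np.float32)*1000),np.median(q[:,2]))
```

```text
6.55 [0.5581 0.1491 0.2094]
3866 ((555.86572265625, 159.42237854003906), (99.34272766113281, 50.65503692626953), 14.532187461853027) 0.0004328979775327091 [0.00915535 0.01044522 0.01169016]
((534.9579467773438, 239.78684997558594), (112.78470611572266, 109.30580139160156), 14.352822303771973)
1408 ((523.7811279296875, 284.7220153808594), (99.24517822265625, 4.203019142150879), 14.092061996459961) 0.137627178740732
```

View pics/w2.png

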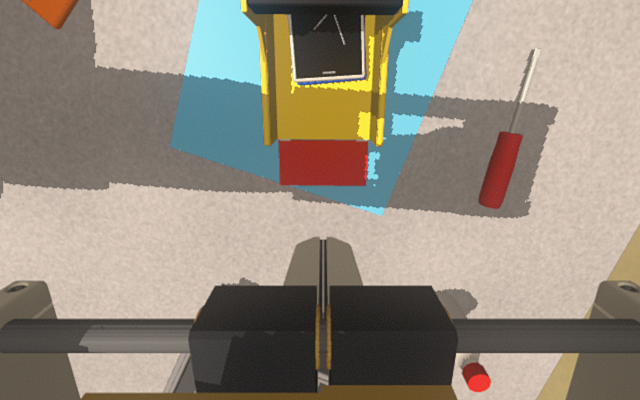

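The gate lies level, at z of about 10 mm and centred near (323,162). Next I'll turn 90° and go over the handle.

>>> play_rows(slide=[[0,0,0],[0,0,0],[0,0,0],[0,0,0],[0,0,0],[0,0,0],[0,0,0],[0,0,0]], twist=[[0,0,-0.136],[0,0,-0.136],[0,0,-0.136],[0,0,-0.136],[0,0,-0.136],[0,0,-0.136],[0,0,-0.136],[0,0,-0.136]], fingers=-1)

```text
t: 7.4
tool_pos: [0.5567, 0.1488, 0.2069]
orientation: [-0.272, -3.125, 0.002]
force: [-0.5, 0.1, 0.2]
opening: 0.0599
gripper_force: 0.0
```

>>> play_rows(slide=[[0,0,0],[0,0,0],[0,0,0],[0,0.148,0],[0,0.148,0],[0,0.148,0],[0,0.148,0],[0,0,0]], twist=[[0,0,-0.136],[0,0,-0.136],[0,0,-0.136],[0,0,0],[0,0,0],[0,0,0],[0,0,0],[0,0,0]])

```text
t: 8.2
tool_pos: [0.5191, 0.2959, 0.2069]
orientation: [0.394, -3.112, -0.0]
force: [0.1, -0.6, 0.8]
opening: 0.0929
gripper_force: 0.0
```

Run:
```python
from to import *
s,p,M=st(); print(s['t'],p.round(4),M.round(3).tolist(),s['opening'],s['q'].round(2))
c=np.radians(104.5); t=np.array([[-np.sin(c),np.cos(c),0],[np.cos(c),np.sin(c),0],[0,0,-1]]); t[:,0]=np.cross(t[:,1],t[:,2])
go([.522,.2925,.108],t)
a,W=pts('wrist'); Z=W[...,2]; V=a.max(-1)
b=(Z>.132)&(Z<.15)&(V<90)&(np.hypot(W[...,0]-.52,W[...,1]-.29)<.09); q=W[b]; print(len(q),cv2.minAreaRect(q[:,:2].astype(np.float32)*1000),np.median(q[:,2]))
```

```text
8.2 [0.5191 0.2959 0.2069] [[-0.968, -0.249, -0.005], [-0.249, 0.968, -0.0], [0.004, 0.001, -1.0]] 0.09290292050538868 [ 0.43  0.13  1.51  0.    1.51 -1.39]
slide [-0.01  -0.016  0.396] twist [ 0.001 -0.004 -0.001]
3568 ((523.7938842773438, 291.6164855957031), (101.1180648803711, 22.05323600769043), 14.055807113647461) 0.13997343747611316
```

>>> play_rows(slide=[[-0.013,-0.02,0],[0,0,0.08],[0,0,0.08],[0,0,0.08],[0,0,0.08],[0,0,0.076],[0,0,0],[0,0,0]], twist=[[0,-0.004,0],[0,0,0],[0,0,0],[0,0,0],[0,0,0],[0,0,0],[0,0,0],[0,0,0]])

```text
t: 9.05
tool_pos: [0.5267, 0.2871, 0.1105]
orientation: [-0.386, 3.115, -0.0]
force: [0.4, -0.0, 0.7]
opening: 0.0933
gripper_force: 0.0
```

>>> play_rows(slide=[[0,0,0],[0,0,0],[0,0,0],[0,0,0],[0,0,0],[0,0,0],[0,0,0],[0,0,0]], twist=[[0,0,0],[0,0,0],[0,0,0],[0,0,0],[0,0,0],[0,0,0],[0,0,0],[0,0,0]], fingers=1, force=55)

```text
t: 9.85
tool_pos: [0.5266, 0.2886, 0.1108]
orientation: [-0.388, 3.113, 0.001]
force: [0.1, -0.3, 0.4]
opening: 0.0333
gripper_force: 0.0
```

>>> play_rows(slide=[[0,0.013,0],[0,0,0],[0,0,0],[0,0,0],[0,0,0],[0,0,0],[0,0,0],[0,0,0]], twist=[[0,0,0],[0,0,0],[0,0,0],[0,0,0],[0,0,0],[0,0,0],[0,0,0],[0,0,0]])

```text
t: 10.65
tool_pos: [0.5257, 0.2917, 0.1108]
orientation: [-0.388, 3.114, 0.001]
force: [-0.6, 4.1, -1.2]
opening: 0.0216
gripper_force: 55.0
```

>>> play_rows(slide=[[0,0,-0.02],[0,0,-0.04],[0,0,-0.08],[0,0,-0.1],[0,0,-0.1],[0,0,-0.1],[0,0,-0.08],[0,0,-0.04]], twist=[[0,0,0],[0,0,0],[0,0,0],[0,0,0],[0,0,0],[0,0,0],[0,0,0],[0,0,0]])

```text
t: 11.45
tool_pos: [0.5261, 0.2914, 0.2536]
orientation: [-0.387, 3.111, 0.001]
force: [0.6, 1.4, -7.8]
opening: 0.0215
gripper_force: 55.0
```

>>> play_rows(slide=[[0,0,0],[0,0,0],[0,0,0],[0,0,0],[0,0,0],[0,0,0],[0,0,0],[0,0,0]], twist=[[0,0,0.03],[0,0,0.06],[0,0,0.07],[0,0,0.07],[0,0,0.07],[0,0,0.07],[0,0,0.05],[0,0,0.027]])

```text
t: 12.25
tool_pos: [0.5249, 0.291, 0.2499]
orientation: [0.348, 3.12, 0.0]
force: [-0.3, -0.1, -8.3]
opening: 0.0215
gripper_force: 55.0
```

>>> play_rows(slide=[[-0.009,-0.018,0],[-0.021,-0.044,0],[-0.03,-0.062,0],[-0.03,-0.062,0],[-0.03,-0.062,0],[-0.03,-0.062,0],[-0.032,-0.066,0],[-0.032,-0.066,0]], twist=[[0,0,0],[0,0,0],[0,0,0],[0,0,0],[0,0,0],[0,0,0],[0,0,0],[0,0,0]])

```text
t: 13.05
tool_pos: [0.5537, 0.1702, 0.251]
orientation: [0.346, 3.118, 0.002]
force: [0.1, -0.1, -8.2]
opening: 0.0215
gripper_force: 55.0
```

>>> play_rows(slide=[[-0.032,-0.066,0],[-0.032,-0.066,0],[-0.03,-0.062,0],[-0.03,-0.062,0],[-0.03,-0.062,0],[-0.03,-0.062,0],[-0.021,-0.044,0],[-0.009,-0.018,0]], twist=[[0,0,0],[0,0,0],[0,0,0],[0,0,0],[0,0,0],[0,0,0],[0,0,0],[0,0,0]])

```text
t: 13.85
tool_pos: [0.5817, 0.051, 0.2508]
orientation: [0.347, 3.119, 0.002]
force: [0.3, 1.2, -8.1]
opening: 0.0219
gripper_force: 55.0
```

Run:
```python
from to import *
s,p,M=st(); print(s['t'],p.round(4),M.round(3).tolist(),s['force'],s['q'].round(2))
a,W=pts('top'); b,W2=pts('scene'); save('c1',np.vstack([a[80:300,150:450],b[100:320,200:500]]),1.3)
h=cv2.cvtColor(a,cv2.COLOR_RGB2HSV); H,S=h[...,0].astype(int),h[...,1]
m=((H<6)|(H>172))&(S>120)&(W[...,0]<.64)&(W[...,0]>.4)&(np.abs(W[...,1]+.08)<.1); q=W[m]
print(len(q),cv2.minAreaRect(q[:,:2].astype(np.float32)*1000),np.median(q[:,2]))
b=(W[...,1]>-.35)&(W[...,1]<-.13)&(W[...,0]>.3)&(W[...,0]<.7)&(W[...,2]>.075)&(W[...,2]<.1); q=W[b];print(cv2.minAreaRect(q[:,:2].astype(np.float32)*1000))
# tipping plan about gate edge
E0=np.array([.165,0,.010-.109])
Rt=lambda th:R.from_rotvec([-np.radians(th),0,0])
y=M[:,1]
# tray x=-tool y, tray z=-tool z: edge in tool frame
e=np.array([0,-.165,.099]); print('edge now',(p+M@e).round(3))
for sgn in(1,-1):
    M1=M@R.from_rotvec([sgn*np.radians(8),0,0]).as_matrix(); print(sgn,'trayx z',-M1[2,1])
```

```text
13.85 [0.5817 0.051  0.2508] [[-0.976, 0.22, 0.004], [0.22, 0.976, 0.001], [-0.004, 0.002, -1.0]] [ 0.32258486  1.19903462 -8.13374238] [-0.    0.07  1.49  0.    1.57 -1.35]
561 ((561.0210571289062, -92.17436218261719), (55.772422790527344, 128.71783447265625), 77.49722290039062) 0.15272115801345354
((526.327392578125, -206.2106170654297), (195.50439453125, 202.57518005371094), 78.13399505615234)
edge now [ 0.546 -0.11   0.152]
1 trayx z 0.137577127192321
-1 trayx z -0.14076684219425084
```

View pics/c1.png

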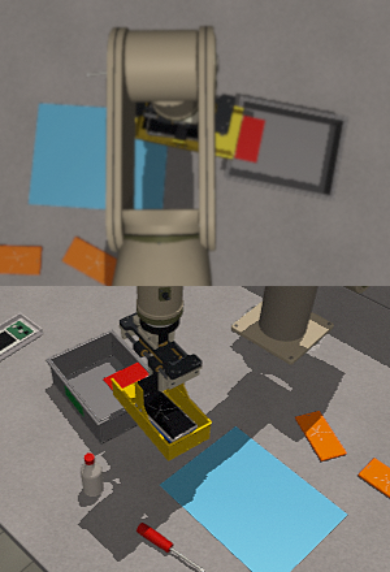

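Both views show the tray level, with its gate over the near part of the bin. I'll tip it about the gate edge.

>>> play_rows(slide=[[0,-0.018,-0.02],[0,-0.018,-0.02],[0,-0.018,-0.02],[0,-0.018,-0.02],[0,-0.018,-0.02],[0,-0.018,-0.02],[0,-0.018,-0.02],[0,-0.018,-0.02]], twist=[[-0.042,0,0],[-0.042,0,0],[-0.042,0,0],[-0.042,0,0],[-0.042,0,0],[-0.042,0,0],[-0.042,0,0],[-0.042,0,0]])

```text
t: 14.75
tool_pos: [0.5721, 0.0124, 0.285]
orientation: [0.332, 3.033, 0.543]
force: [-0.7, -0.4, -8.4]
opening: 0.0216
gripper_force: 55.0
```

```bash
cat > e.py <<'E'
from to import *
s,p,M=st(); ed=p+M@np.array([0,-.165,.099]); by=np.array([.213,.977]);bx=np.array([.977,-.213]); d=ed[:2]-[.534,-.172]
print(s['t'],'edge',ed.round(3),'bin xy',(d@bx).round(3),(d@by).round(3),'tilt',np.degrees(np.arcsin(M[2,1])).round(1),'side',np.degrees(np.arcsin(M[2,0])).round(1),'F',s['force'].round(1),s['q'].round(2))
E
python3 e.py
```

```text
14.75 edge [ 0.547 -0.105  0.135] bin xy -0.002 0.068 tilt 20.3 side -0.2 F [-0.7 -0.4 -8.4] [-0.3  -0.01  1.55  0.35  1.62 -1.64]
```

>>> play_rows(slide=[[0,-0.018,-0.028],[0,-0.018,-0.028],[0,-0.018,-0.028],[0,-0.018,-0.028],[0,-0.018,-0.028],[0,-0.018,-0.028],[0,-0.018,-0.028],[0,-0.018,-0.028]], twist=[[-0.042,0,0],[-0.042,0,0],[-0.042,0,0],[-0.042,0,0],[-0.042,0,0],[-0.042,0,0],[-0.042,0,0],[-0.042,0,0]])

```text
t: 15.55
tool_pos: [0.5595, -0.0448, 0.3165]
orientation: [0.312, 2.858, 1.052]
force: [-0.2, 0.6, -7.3]
opening: 0.0214
gripper_force: 55.0
```

>>> play_rows(slide=[[0,0,0],[0,0,0],[0,0,0],[0,0,0],[0,0,0],[0,0,0],[0,0,0],[0,0,0]], twist=[[0,0,0],[0,0,0],[0,0,0],[0,0,0],[0,0,0],[0,0,0],[0,0,0],[0,0,0]])

```text
t: 16.35
tool_pos: [0.5593, -0.0448, 0.3159]
orientation: [0.314, 2.859, 1.052]
force: [-0.2, -0.1, -3.7]
opening: 0.0215
gripper_force: 55.0
```

```bash
python3 e.py
python3 - <<'E'
from to import *
a,W=pts('top'); b,W2=pts('scene'); save('c2',np.vstack([a[80:300,150:450],b[100:320,200:500]]),1.3)
E
```

```text
16.35 edge [ 0.547 -0.105  0.134] bin xy -0.002 0.068 tilt 40.4 side -0.2 F [-0.2 -0.1 -3.7] [-0.6   0.07  1.54  0.66  1.78 -1.89]
```

View pics/c2.png

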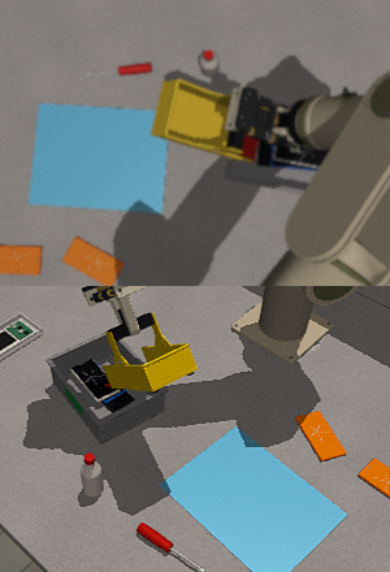

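The tray floor looks empty and the phones seem to be in the bin. The load reads 3.7 N against 3.1 N for an empty tray. I'll zoom in on the bin to see whether a phone leans on the gate.

Run:
```python
from to import *
b,W2=pts('scene'); c=b[130:260,220:360]; save('c3',c,4)
```

```text
(no output)
```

View pics/c3.png

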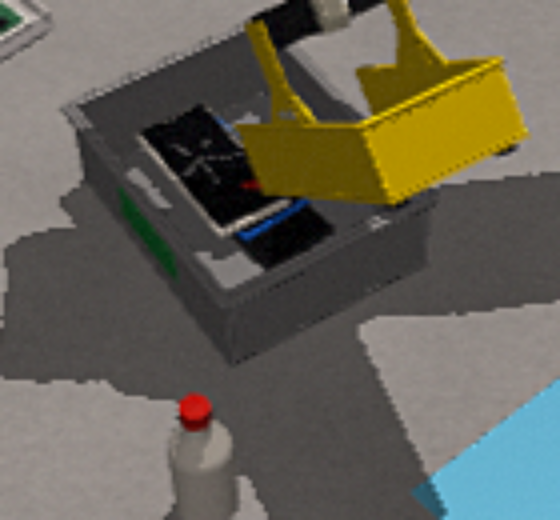

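All three phones are in the bin: white on top, blue and black under it around (240,190) in the crop, and the tray is clear of them. I'll pull it back up-slope and level it.

>>> play_rows(slide=[[0,0.03,0],[0,0.06,0],[0,0.06,0],[0,0.06,0],[0,0.03,0],[0,0,0],[0,0,0],[0,0,0]], twist=[[0,0,0],[0,0,0],[0,0,0],[0,0,0],[0,0,0],[0,0,0],[0,0,0],[0,0,0]])

```text
t: 17.3
tool_pos: [0.569, -0.0005, 0.3542]
orientation: [0.315, 2.859, 1.052]
force: [-0.5, 0.6, -4.3]
opening: 0.0215
gripper_force: 55.0
```

>>> play_rows(slide=[[0,0.032,0.059],[0,0.032,0.059],[0,0.032,0.059],[0,0.032,0.059],[0,0.032,0.059],[0,0.032,0.059],[0,0.032,0.059],[0,0.032,0.059]], twist=[[0.084,0,0],[0.084,0,0],[0.084,0,0],[0.084,0,0],[0.084,0,0],[0.084,0,0],[0.084,0,0],[0.084,0,0]])

```text
t: 18.1
tool_pos: [0.592, 0.1001, 0.2721]
orientation: [0.345, 3.119, -0.002]
force: [-0.1, -1.5, -4.6]
opening: 0.0217
gripper_force: 55.0
```

```bash
python3 e.py
python3 - <<'E'
from to import *
t=lambda c:np.stack([np.cross([np.cos(c),np.sin(c),0],[0,0,-1]),[np.cos(c),np.sin(c),0],[0,0,-1]],1)
go([.525,.291,.25],t(np.radians(90)));go([.525,.291,.25],t(np.radians(77.5)))
E
```

```text
18.1 edge [ 0.556 -0.061  0.173] bin xy -0.002 0.113 tilt -0.0 side -0.2 F [-0.1 -1.5 -4.6] [ 0.08  0.11  1.41 -0.    1.61 -1.27]
slide [0.429 0.686 0.086] twist [-0.001  0.004 -0.211]
slide [0.429 0.686 0.086] twist [-0.001  0.004 -0.002]
```

The load is about 4.5 N, so I'll check that the tray really is empty.

Run:
```python
from to import *
b,W=pts('scene'); save('c4',b[120:290,220:420],3); print(robot.read_state()['force'])
```

```text
[-2.60161847  0.978433   -6.53280524]
```

View pics/c4.png

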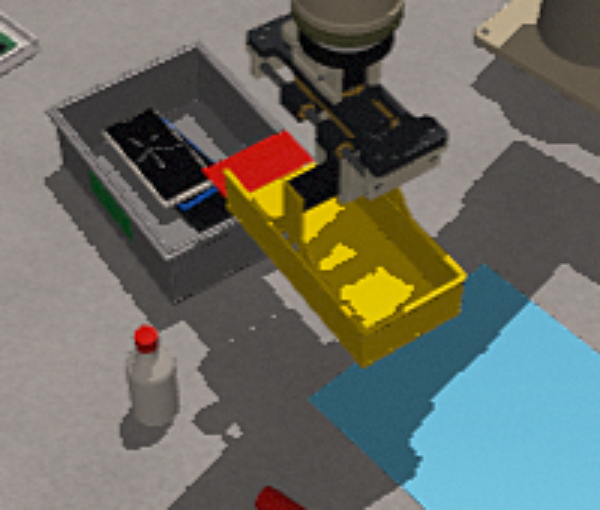

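The tray is empty: bare yellow floor, and the three phones lie in the bin at about (170,165). I'll carry it back over the mat.

>>> play_rows(slide=[[0.009,0.014,0],[0.021,0.034,0],[0.03,0.048,0],[0.03,0.048,0],[0.03,0.048,0],[0.03,0.048,0],[0.032,0.051,0],[0.032,0.051,0]], twist=[[0,0.004,0],[0,0,0],[0,0,0],[0,0,0],[0,0,0],[0,0,0],[0,0,0],[0,0,0]])

```text
t: 18.95
tool_pos: [0.5578, 0.1962, 0.2728]
orientation: [-0.345, -3.122, -0.003]
force: [0.5, 1.2, -3.8]
opening: 0.0217
gripper_force: 55.0
```

>>> play_rows(slide=[[0.032,0.051,0],[0.032,0.051,0],[0.03,0.048,0],[0.03,0.048,0],[0.03,0.048,0],[0.03,0.048,0],[0.021,0.034,0],[0.009,0.014,0]], twist=[[0,0,0],[0,0,0],[0,0,0],[0,0,0],[0,0,0],[0,0,0],[0,0,0],[0,0,0]])

```text
t: 19.75
tool_pos: [0.5243, 0.2912, 0.2728]
orientation: [-0.344, -3.122, -0.003]
force: [-0.5, 0.7, -3.7]
opening: 0.0218
gripper_force: 55.0
```

>>> play_rows(slide=[[0,0,0.04],[0,0,0.08],[0,0,0.11],[0,0,0.11],[0,0,0.11],[0,0,0.06],[0,0,0.04],[0,0,0.01]], twist=[[0,0,0],[0,0,0],[0,0,0],[0,0,0],[0,0,0],[0,0,0],[0,0,0],[0,0,0]])

```text
t: 20.55
tool_pos: [0.5245, 0.2898, 0.1318]
orientation: [-0.346, -3.121, -0.002]
force: [0.1, -0.5, -3.6]
opening: 0.0214
gripper_force: 55.0
```

```bash
python3 e.py
python3 - <<'E'
from to import *
print(st()[1])
E
```

```text
20.55 edge [0.488 0.129 0.033] bin xy -0.109 0.284 tilt 0.1 side 0.1 F [ 0.1 -0.5 -3.6] [ 0.42  0.18  1.59  0.    1.37 -0.93]
[0.52447944 0.28977278 0.13179028]
```

>>> play_rows(slide=[[0,0,0.014],[0,0,0.014],[0,0,0.014],[0,0,0.012],[0,0,0.01],[0,0,0.008],[0,0,0.006],[0,0,0]], twist=[[0,0,0],[0,0,0],[0,0,0],[0,0,0],[0,0,0],[0,0,0],[0,0,0],[0,0,0]])

```text
t: 21.35
tool_pos: [0.5247, 0.2902, 0.1131]
orientation: [-0.345, -3.122, -0.003]
force: [-0.1, -1.1, -3.1]
opening: 0.0217
gripper_force: 55.0
```

>>> play_rows(slide=[[0,0,0.004],[0,0,0.002],[0,0,0.002],[0,0,0.001],[0,0,0],[0,0,0],[0,0,0],[0,0,0]], twist=[[0,0,0],[0,0,0],[0,0,0],[0,0,0],[0,0,0],[0,0,0],[0,0,0],[0,0,0]])

```text
t: 22.15
tool_pos: [0.5248, 0.2903, 0.1112]
orientation: [-0.345, -3.122, -0.003]
force: [0.2, 0.6, -2.5]
opening: 0.0214
gripper_force: 55.0
```

>>> play_rows(slide=[[0,0,0.002],[0,0,0.002],[0,0,0],[0,0,0],[0,0,0],[0,0,0],[0,0,0],[0,0,0]], twist=[[0,0,0],[0,0,0],[0,0,0],[0,0,0],[0,0,0],[0,0,0],[0,0,0],[0,0,0]])

```text
t: 22.95
tool_pos: [0.525, 0.2905, 0.111]
orientation: [0.345, 3.122, 0.004]
force: [-4.1, -1.0, 5.8]
opening: 0.0216
gripper_force: 55.0
```

On the mat: the force reads +5.8 N. I'll open the fingers and rise.

>>> play_rows(slide=[[0,0,0],[0,0,0],[0,0,0],[0,0,0],[0,0,0],[0,0,0],[0,0,0],[0,0,0]], twist=[[0,0,0],[0,0,0],[0,0,0],[0,0,0],[0,0,0],[0,0,0],[0,0,0],[0,0,0]], fingers=-1)

```text
t: 23.75
tool_pos: [0.5248, 0.2903, 0.1101]
orientation: [-0.345, -3.122, -0.003]
force: [0.7, -0.7, -0.1]
opening: 0.0812
gripper_force: 0.0
```

>>> play_rows(slide=[[0,0,0],[0,0,0],[0,0,-0.04],[0,0,-0.1],[0,0,-0.12],[0,0,-0.12],[0,0,-0.12],[0,0,0]], twist=[[0,0,0],[0,0,0],[0,0,0],[0,0,0],[0,0,0],[0,0,0],[0,0,0],[0,0,0]])

```text
t: 24.55
tool_pos: [0.5273, 0.2912, 0.242]
orientation: [0.344, 3.115, 0.011]
force: [-0.2, -0.8, -0.2]
opening: 0.093
gripper_force: 0.0
```

Run:
```python
from to import *
s,p,M=st(); print(s['t'],p,s['force'],s['opening'])
a,W=pts('scene'); save('c5',a[120:320,220:480],3)
w,W=pts('wrist'); Z=W[...,2]
b=(Z>.125)&(Z<.15)&(w.max(-1)<90)&(np.hypot(W[...,0]-.52,W[...,1]-.29)<.09); q=W[b]; print(cv2.minAreaRect(q[:,:2].astype(np.float32)*1000),np.median(q[:,2]))
```

```text
24.55 [0.52732653 0.29118183 0.24204031] [-0.21498736 -0.80088946 -0.18660812] 0.09298172184856633
((520.469970703125, 291.67822265625), (21.627656936645508, 99.94824981689453), 77.12532043457031) 0.1374678174484224
```

View pics/c5.png

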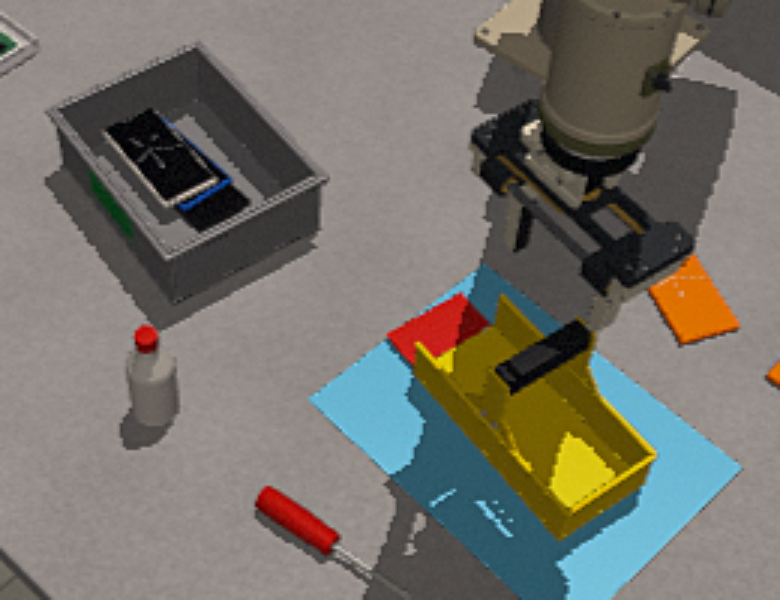

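The three phones lie in the bin near (175,175). The tray is empty and flat on the mat, with its handle at (545,355), and the gripper is clear. I'll hand the job in.

```bash
python3 -c "
from plant import robot
print(robot.close_job())"
```

```text
the job is handed in; nothing more can be done
None
```

The job is handed in at about 25 s of the 62 s limit: all three phones lie in the scrap bin, and the empty tray stands released and flat on the mat with its gate down; I got no verdict back from the judging.

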